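# Mark the strip in the hand press

### The job

Three small hand marking presses stand on the bench; one of them has an aluminium strip lying in it. Mark that strip: push the red knob of that press straight down all the way until it bottoms, hold it there a moment, then let it spring back up. Leave the two empty presses unworked and the strip lying where it is.

Things in the scene. Friction and masses are not known exactly. Their poses are not given: they have to be found in the camera images.
- knob_1 (a point): Red mushroom knob (48 mm across, flat top 38 mm) on the vertical plunger of the small green hand press that holds the strip. Origin: centre of the knob's top, 200 mm above the table while up; z up, y along the strip. It travels 20 mm straight down to a hard stop, where its ram meets the strip; the spring takes about 4 N to start, 10 N at the bottom, and returns it when let go. Press: fixed to the table.
- knob_2 (a point): The same red knob on a press of the same make that is empty. Origin: centre of the knob's top, 200 mm above the table while up; z up. To be left alone. On all three presses the base plate is 150 x 100 mm and the green head under the knob is 50 mm wide, its top 145 mm above the table; no part of a press is higher than its knob.
- knob_3 (a point): The same red knob on the other empty press of the same make. Origin: centre of the knob's top, 200 mm above the table while up; z up. To be left alone. Neighbouring knobs are at least 200 mm apart.
- strip_mid (a point): Bare aluminium strip, 210 x 25 x 6 mm, loose in the nest of one press under its ram, both ends sticking out to the sides. Origin: its centre, 48 mm above the table, within 20 mm sideways of the point below that press's knob; y along its length, z up. (Another such strip lies flat on the table, in no press.)

How it is judged:
By the outcome, as a careful person would: the job done as asked, in the order asked, and still so for the second after the job is handed in, with the robot touching nothing.
It also fails if it takes over 29 s, if anything falls off the work surface, if the arm or the gripper's body presses on something with over 40 N, if the wrist force passes 120 N, or if a joint passes its speed limit or range.

### The arm

A 6-joint arm with a two-finger parallel gripper is mounted at the origin on the work surface. World frame = base frame: x ahead of the robot, y to its left, z up, the work surface at z = 0. Lengths are in m, angles in rad, forces in N, time in s.
With the tool pointing down it reaches from about 0.275 to 0.75 m from the base axis. Payload 10.2 kg.
Tool frame: the origin (TCP) lies midway between the tips of the shut fingers; the grasp point (between the pads) lies 19 mm behind it (env.hold_point_z is the distance from the TCP to the grasp point, in m); x points along the fingers, z is the direction in which the jaws open and shut, and the axes are right-handed (so a half turn about x gives the same grasp; the last joint's range is limited). The gripper opens to 85 mm and grips with 20 to 120 N. Pads are 22 mm wide; open, the fingers measure 114 mm over their backs; the gripper's body (76 mm by 85 mm) begins 54 mm behind the grasp point. The pads swing forward as they close: fully open they stand 13 mm farther back than shut.
Start: joints at [0.903, 0.313, 1.498, -0, 1.331, -0.223], TCP at [0.226, 0.474, 0.231] pointing down, gripper open.
Joint ranges: [-2.94, 2.94], [-0.97, 2.17], [0.19, 2.56], [-1.23, 4.37], [0.02, 3.11], [-2.88, 2.88]. Speed limits (rad/s): [2.39, 2.39, 3.01, 3.14, 3.14, 3.14].

### API

Orientations are given as a unit quaternion [x, y, z, w].
In Python, from bench import env, kinematics, monitor, eyes, job gives the robot as it stands. The module is installed in compiled form; this text tells all that it offers. Calls block until the motion is done:
- env.reach(position, orientation): joint-space move of the TCP to a pose.
- env.movel(position, velocity=0.15, frame=None, guard=None): straight line of the TCP; frame=None keeps the orientation; velocity is the mean speed in m/s. With guard (N) it stops when the force on the tool has changed by that much, and returns True; else False.
- env.set_joints(angles): joint-space move.
- env.release() and env.close_gripper(effort=None): open the fingers fully, or close them until they stop; effort is the grip in N (None keeps the last).
- env.hold(seconds).
- kinematics.ik(position, orientation): joint angles nearest the present ones, or None.
- monitor.sense(): the state.
- eyes.grab_frame(name): name is "side" or "top"; returns a dict with "frame" (420x560x3 uint8, red, green, blue), "mtx" (3x3 intrinsics, pixels), "view" (4x4, takes a point from world to camera coordinates). Camera axes: x right, y down, z forward; pixel columns grow to the right and rows downward; lengths in m; the calibration is good to about 2 mm. A picture is of the moment at which its call begins. There is no depth.
A pose or a line that the arm cannot do raises env.MotionError and nothing moves.
- job.hand_in(): hands the job in, once; it reports no verdict.
The state is a dict: "clock": time; "joints": joint angles; "qvel": joint speeds; "joint_efforts": joint torques, N m; "position": TCP position; "ee_rot": TCP orientation; "contact_force": force on the tool from outside, world axes, zero at the start; "ft_torque": the same for the moment, N m; "finger_gap": opening from 0.0 (shut) to 1.0 (fully open).
Only numpy, scipy, OpenCV 4.12 (cv2) and the standard library are available. Lean on these libraries where they do the work, as an engineer would, in place of code of your own. Each camera call takes 0.05 s, during which the arm holds its last target. There are 200 camera calls.

## Working session

There is one attempt and no reset: what is moved stays moved. The work goes in short steps, each a Python script; the robot and the scene stay as the last script left them, time stands still between calls to the robot, and variables do not carry over. Pictures are saved under pics/ and viewed, about 8 in all and at most 12, crops included, and the job is handed in when it is done.

```bash
mkdir -p pics; cat > h.py <<'E'
import numpy as np, cv2
from bench import env, kinematics, monitor, eyes, job
def ray(f,uv,z):
    K,V=np.array(f["mtx"]),np.array(f["view"]); R,t=V[:3,:3],V[:3,3]
    c=-R.T@t; d=R.T@np.linalg.inv(K)@np.array([uv[0],uv[1],1.]); return c+d*(z-c[2])/d[2]
def proj(f,p):
    q=np.array(f["view"])[:3]@np.append(p,1); q=np.array(f["mtx"])@q; return q[:2]/q[2]
def reds(f):
    h=cv2.cvtColor(f["frame"],cv2.COLOR_RGB2HSV)
    m=(((h[...,0]<8)|(h[...,0]>172))&(h[...,1]>130)&(h[...,2]>60)).astype(np.uint8)
    n,l,s,c=cv2.connectedComponentsWithStats(m)
    return [(s[i].tolist(),c[i]) for i in range(1,n) if s[i,4]>30]
E
python3 - <<'E'
from h import *
for n in("top","side"):
    f=eyes.grab_frame(n); cv2.imwrite(f"pics/{n}0.png",f["frame"][...,::-1])
    V=np.array(f["view"]); print(n,"cam",-V[:3,:3].T@V[:3,3])
    for s,c in reds(f): print(s,c.round(1),ray(f,c,.197).round(4))
s=monitor.sense(); print(s["clock"],s["ee_rot"],s["position"])
E
```

```text
top cam [0.38811944 0.00524609 1.04973986]
[259, 99, 11, 11, 86] [263.7 103.5] [0.7768 0.0332 0.197 ]
[146, 182, 21, 21, 335] [156.1 192.2] [0.5682 0.2754 0.197 ]
[392, 205, 21, 20, 336] [401.8 214.5] [ 0.511  -0.2723  0.197 ]
[267, 210, 21, 20, 328] [277.1 219.3] [0.5038 0.0051 0.197 ]
side cam [ 0.00738364 -0.55992733  0.93400796]
[217, 130, 18, 16, 231] [225.2 137.3] [0.5648 0.2656 0.197 ]
[350, 154, 10, 10, 87] [354.2 158.4] [ 0.7486 -0.0078  0.197 ]
[267, 196, 21, 20, 325] [276.7 205.4] [ 0.5003 -0.0047  0.197 ]
[364, 269, 25, 24, 458] [376.1 280.9] [ 0.507  -0.2811  0.197 ]
0.1 [-0.37754203  0.59833781  0.37726714  0.59759801] [0.22577604 0.47373684 0.23080112]
```

View pics/top0.png

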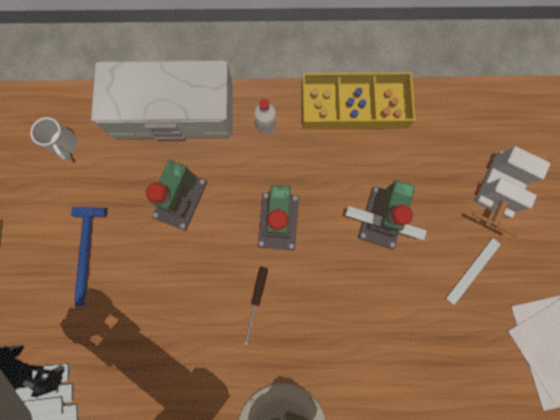

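View pics/side0.png

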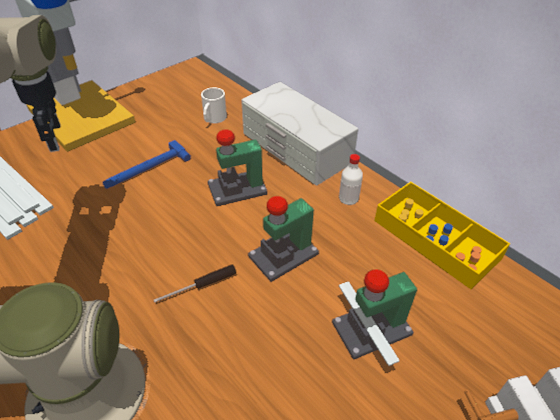

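The top view shows the strip across the right-hand press, with its knob at (402,214). The middle and left presses are empty, and the spare strip lies on the table at (473,271). The side view agrees, with the strip passing under the knob at (376,281).

```bash
cat >> h.py <<'E'
def knob():
    P=[];px=[]
    for n,g in(("top",(402,214)),("side",(376,281))):
        f=eyes.grab_frame(n); r=[c for s,c in reds(f) if np.hypot(*(c-g))<20]
        c=r[0]; px.append(c); P.append(np.array(f["mtx"])@np.array(f["view"])[:3])
    X=cv2.triangulatePoints(P[0],P[1],px[0],px[1]).ravel(); return X[:3]/X[3],px
E
python3 - <<'E'
from h import *
from scipy.spatial.transform import Rotation as R
f=eyes.grab_frame("top"); print("knob",knob())
h=cv2.cvtColor(f["frame"],cv2.COLOR_RGB2HSV); m=((h[...,1]<45)&(h[...,2]>120)).astype(np.uint8)
roi=np.zeros_like(m); roi[195:250,335:435]=m[195:250,335:435]
pts=np.argwhere(roi)[:,::-1].astype(np.float32); (c,wh,a)=cv2.minAreaRect(pts)
bx=cv2.boxPoints((c,wh,a)); print("strip",ray(f,c,.051).round(4),[ray(f,b,.051).round(3)[:2] for b in bx])
s=monitor.sense(); q0=R.from_quat(s["ee_rot"]); print(q0.as_matrix().round(2))
kp=ray(f,(401.8,214.5),.195)
for k in range(-180,180,30):
    q=(R.from_euler("z",k,degrees=True)*q0).as_quat()
    j=kinematics.ik([kp[0],kp[1],.3],q); print(k,None if j is None else np.round(j,2))
E
```

```text
knob (array([ 0.51353758, -0.27643797,  0.18591902]), [array([401.69345238, 214.64285714]), array([376.03938731, 280.87308534])])
strip [ 0.4921 -0.2689  0.051 ] [array([ 0.493, -0.158]), array([ 0.558, -0.181]), array([ 0.491, -0.38 ]), array([ 0.428, -0.355])]
[[-0.   -0.9   0.43]
 [-0.    0.43  0.9 ]
 [-1.    0.   -0.  ]]
-180 [-0.69  0.4   1.2   0.    1.54  1.32]
-150 [-0.69  0.4   1.2   0.    1.54  0.8 ]
-120 [-0.69  0.4   1.2   0.    1.54  0.28]
-90 [-0.69  0.4   1.2   0.    1.54 -0.25]
-60 [-0.69  0.4   1.2  -0.    1.54 -0.77]
-30 [-0.69  0.4   1.2  -0.    1.54 -1.29]
0 [-0.69  0.4   1.2  -0.    1.54 -1.82]
30 [-0.69  0.4   1.2  -0.    1.54 -2.34]
60 [-0.69  0.4   1.2  -0.    1.54 -2.87]
90 None
120 [-0.69  0.4   1.2   0.    1.54  2.37]
150 [-0.69  0.4   1.2   0.    1.54  1.85]
```

```bash
python3 - <<'E'
from h import *
from scipy.spatial.transform import Rotation as R
s=monitor.sense(); q=(R.from_euler("z",-90,degrees=True)*R.from_quat(s["ee_rot"])).as_quat()
x,y=.512,-.274
p=s["position"]; env.movel([p[0],p[1],.33],.25)
env.close_gripper(20); env.reach([x,y,.31],q)
env.movel([x,y,.215],.12)
s=monitor.sense(); print(s["clock"],np.round(s["position"],4),s["contact_force"],s["finger_gap"])
f=eyes.grab_frame("side"); t=eyes.grab_frame("top")
a=cv2.resize(f["frame"][180:380,280:480],None,fx=2,fy=2); b=cv2.resize(t["frame"][120:320,300:500],None,fx=2,fy=2)
cv2.imwrite("pics/above.png",np.hstack([a,b])[...,::-1])
E
```

```text
5.3167 [ 0.5123 -0.2742  0.2158] [ 0.28661165 -0.15735149  0.00641463] 0.003714235448659461
```

View pics/above.png

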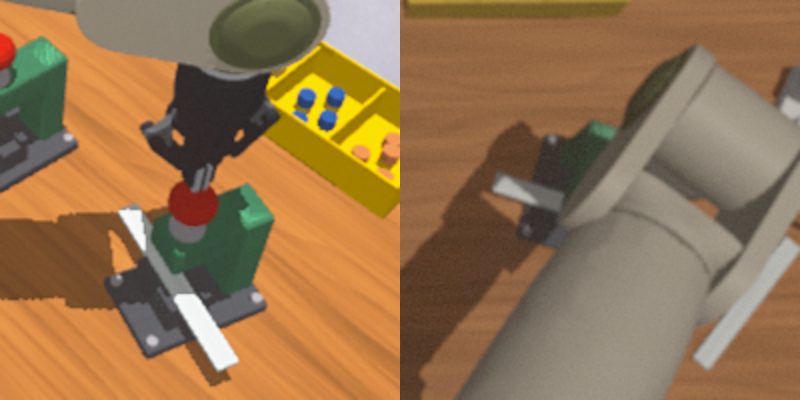

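The fingertips are shut and sit just above the red knob (side crop about 200,185), and the strip is still in place. Next I press down.

```bash
python3 - <<'E'
from h import *
x,y=.512,-.274
def pr(l):
    s=monitor.sense(); print(l,round(s["clock"],2),np.round(s["position"],4),np.round(s["contact_force"],1))
print(env.movel([x,y,.203],.04,guard=15)); pr("pre")
print(env.movel([x,y,.190],.03,guard=40)); pr("mid")
print(env.movel([x,y,.172],.02,guard=30)); pr("bottom")
env.hold(.6); pr("held")
f=eyes.grab_frame("side"); cv2.imwrite("pics/down.png",cv2.resize(f["frame"][180:380,280:480],None,fx=2,fy=2)[...,::-1])
E
```

```text
False
pre 5.87 [ 0.5119 -0.2739  0.2028] [ 0.3  0.  -0.2]
False
mid 6.45 [ 0.5123 -0.2742  0.1907] [-0.8  0.2  6.9]
True
bottom 7.1 [ 0.5124 -0.2743  0.181 ] [-3.   1.9 10.7]
held 7.7 [ 0.5124 -0.2743  0.1811] [-3.5  2.9 10.6]
```

View pics/down.png

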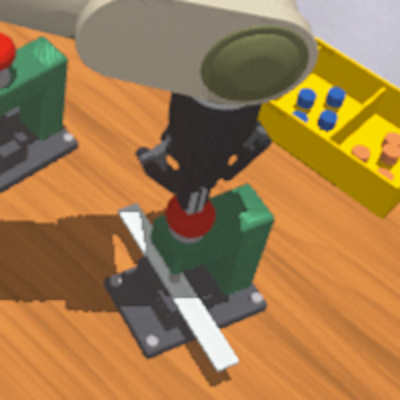

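Contact is at the stop, but the force after stopping is only about spring level (10.6 N). I'll seat it firmly in small steps before letting go.

```bash
python3 - <<'E'
from h import *
x,y=.512,-.274
def pr(l):
    s=monitor.sense(); print(l,round(s["clock"],2),np.round(s["position"],4),np.round(s["contact_force"],1)); return s["contact_force"][2]
z=.1805
while z>.174:
    env.movel([x,y,z],.02); fz=pr(round(z,4))
    if fz>30: break
    z-=.0007
env.hold(.8); pr("held")
f=eyes.grab_frame("side"); cv2.imwrite("pics/down2.png",cv2.resize(f["frame"][180:380,280:480],None,fx=2,fy=2)[...,::-1])
E
```

```text
0.1805 8.0 [ 0.5123 -0.2743  0.1817] [-1.6  1.6  9.5]
0.1798 8.25 [ 0.5123 -0.2742  0.181 ] [-2.2  1.3 10.1]
0.1791 8.5 [ 0.5123 -0.2743  0.1805] [-3.1  2.5 10.5]
0.1784 8.75 [ 0.5124 -0.2743  0.1805] [-3.4  1.9 15.8]
0.1777 9.0 [ 0.5124 -0.2743  0.1804] [-6.   2.6 20.2]
0.177 9.25 [ 0.5124 -0.2743  0.1804] [-6.4  4.5 24.8]
0.1763 9.5 [ 0.5124 -0.2743  0.1803] [-8.8  6.5 29.3]
0.1756 9.75 [ 0.5125 -0.2743  0.1803] [-10.1   6.6  33.6]
held 10.55 [ 0.5125 -0.2744  0.1803] [-9.8  7.1 33.6]
```

The hard stop is clear: z stays at 0.180 while the force climbs to 34 N, and I held it for 0.8 s. Now I release straight up and check.

```bash
python3 - <<'E'
from h import *
x,y=.512,-.274
env.movel([x,y,.205],.04); env.movel([x,y,.33],.2)
s=monitor.sense(); j=list(s["joints"]); j[0]-=.7; env.set_joints(j)
s=monitor.sense(); print(s["clock"],np.round(s["position"],3),np.round(s["contact_force"],1))
print(knob())
for n in("top","side"):
    f=eyes.grab_frame(n); print(n,[c.round(1) for _,c in reds(f)])
    cv2.imwrite(f"pics/{n}9.png",f["frame"][...,::-1])
a=cv2.imread("pics/side9.png");b=cv2.imread("pics/top9.png")
cv2.imwrite("pics/end.png",np.hstack([cv2.resize(i,(400,300)) for i in(a,b)]))
for n,(r0,r1,c0,c1) in(("top",(170,250,335,435)),("side",(270,370,330,405))):
    d=cv2.absdiff(cv2.imread(f"pics/{n}9.png"),cv2.imread(f"pics/{n}0.png"))[r0:r1,c0:c1].max(2); print(n,"diff>60 px",(d>60).sum())
E
```

```text
13.7333 [ 0.216 -0.539  0.329] [ 0.4 -0.4  0.3]Traceback (most recent call last):
  File "<stdin>", line 6, in <module>
  File "h.py", line 17, in knob
    c=r[0]; px.append(c); P.append(np.array(f["mtx"])@np.array(f["view"])[:3])
      ~^^^
IndexError: list index out of range
```

The arm probably blocks the side camera (it stands at y=-0.56), so I'll swing it back to the starting side, passing high above the presses.

```bash
python3 - <<'E'
from h import *
s=monitor.sense(); j=list(s["joints"]); j[0]=.9; env.set_joints(j)
s=monitor.sense(); print(s["clock"],np.round(s["position"],3),np.round(s["contact_force"],1))
for n in("top","side"):
    f=eyes.grab_frame(n); print(n,[c.round(1) for _,c in reds(f)])
    cv2.imwrite(f"pics/{n}9.png",f["frame"][...,::-1])
a=cv2.imread("pics/side9.png");b=cv2.imread("pics/top9.png")
cv2.imwrite("pics/end.png",np.hstack([cv2.resize(i,(400,300)) for i in(a,b)]))
for n,(r0,r1,c0,c1) in(("top",(170,250,335,435)),("side",(255,370,330,415))):
    d=cv2.absdiff(cv2.imread(f"pics/{n}9.png"),cv2.imread(f"pics/{n}0.png"))[r0:r1,c0:c1].max(2); print(n,"diff>60 px",(d>60).sum())
E
```

```text
17.5083 [0.263 0.517 0.329] [-0.3 -0.1  0.6]
top [array([263.8, 103.6]), array([156.1, 192.1]), array([401.8, 214.6]), array([277.1, 219.2])]
side [array([225.2, 137.3]), array([354.1, 158.4]), array([276.7, 205.3]), array([376.1, 280.9])]
top diff>60 px 0
side diff>60 px 0
```

View pics/end.png

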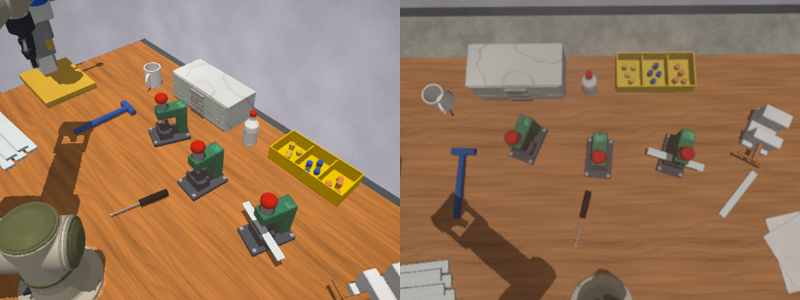

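All three knobs are up at their starting pixels, the strip has not moved, and the arm is clear.

```bash
python3 -c "
from h import *
job.hand_in(); print(monitor.sense()['clock'])"
```

```text
the job is handed in; nothing more can be done
the job is handed in; nothing more can be done
```

I marked the strip. It was in the right-hand press, whose knob is at about (0.512, -0.274). I pushed that knob down with the shut fingertips and met the hard stop at z = 0.180, 20 mm down. I held it there at 34 N for 0.8 s, then let it spring back.

**Last checks:** all three knobs sit within 0.1 px of where they started in both views. No pixel change was found around the worked press and its strip. The arm was clear with about 0 N on the tool, at 17.5 s just before I handed in.

**What went less cleanly:**
- **First push:** the guard stopped it at z = 0.181 with only 10.6 N, so I could not be sure it had bottomed. I eased off by under 1 mm and pressed on in small steps until the stop was clear.
- **Side force:** about 12 N sideways showed on the tool while I held the knob down.
- **First check after release:** it failed because the knob was not found, probably because the arm blocked the view. I moved the arm away and repeated it.
- **Strip outline:** its measured width came out about 69 mm instead of 25 mm, because other bright pixels got in. I used it only to confirm which press held the strip.

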